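# Regrip the tamper in the sloping rest and stand it in the cedar cabinet

### The arm

A 6-joint arm with a two-finger parallel gripper is mounted at the origin on the work surface. World frame = base frame: x ahead of the robot, y to its left, z up, the work surface at z = 0. Lengths are in m, angles in rad, forces in N, time in s.
With the tool pointing down it reaches from about 0.375 to 0.975 m from the base axis. Payload 3.8 kg.
Tool frame: the origin (TCP) lies between the finger pads; the fingertips stand 17 mm ahead of it and the grasp point (between the pads) lies 2 mm behind it; z points along the fingers, y is the line along which they close (so a half turn about z gives the same grasp; the last joint's range is limited). The gripper opens to 85 mm and grips with 20 to 120 N. Pads are 22 mm wide; open, the fingers measure 114 mm over their backs; the gripper's body (76 mm by 85 mm) begins 54 mm behind the grasp point. The pads swing forward as they close: fully open they stand 13 mm farther back than shut.
Start: joints at [1.093, 0.264, 1.604, -0, 1.274, -0.037], TCP at [0.288, 0.61, 0.248] pointing down, gripper open.
Joint ranges: [-2.63, 2.63], [-0.94, 2.18], [0.31, 2.57], [-1.31, 4.45], [0, 2.66], [-2.55, 2.55]. Speed limits (rad/s): [2.57, 2.57, 3.14, 3.14, 3.14, 3.14].

### API

Orientations are given as a rotation vector (axis times angle).
In Python, from workcell import bot gives the robot as it stands.
- The arm moves only by the tool play_rows, never from a script. Its argument "steps" is one flat list of numbers, 4 for each row, row after row: the shift along the tool's x, y, z in m, then the turn about the tool's z in rad. A call has 1 to 10 rows; each row is the pose to reach, as a shift and turn from the pose commanded when the call began, along the tool's axes at that moment; what a row does not reach only later rows make up. A row lasts 1/8 s, in which the tool goes at most 62.5 mm and 10.7 degrees, less where a joint would pass 70% of its speed; a pose out of reach is approached as far as the arm can. A call with a gripper value outside its range is refused whole. "jaw" is the closure in counts, from 0 (fully open) to 255 (shut), set as the call begins (left out, the last holds). The fingers move at their own pace and stop on an object; "grip_force" is the grip in N (left out, the last holds). Time passes only in rows, so rows that repeat a pose let the fingers close. It gives the time, the measured TCP pose, the force, the opening and the grip force at its end, in the units of the state.
- bot.read_state(): the state, without advancing time (a new reading comes with each control period).
- bot.read_camera(name): name is "scene" or "top"; returns a dict with "pixels" (400x640x3 uint8, blue, green, red), "mtx" (3x3 intrinsics, pixels), "dist" ([k1, k2, p1, p2, k3] as OpenCV has them; the pictures are not rectified), "R" (3x3) and "t" (3): a world point X has camera coordinates R X + t. Camera axes: x right, y down, z forward; pixel columns grow to the right and rows downward; lengths in m; the calibration is good to about 2 mm. A picture is of the moment at which its call begins. There is no depth.
- bot.finish_job(): hands the job in; it is judged then, once.
The state is a dict: "time": time; "q": joint angles; "joint_vel": joint speeds; "joint_torque": joint torques, N m; "tool_pos": TCP position; "tcp_rot": TCP orientation; "wrist_force": force on the tool from outside, world axes, zero at the start; "torque": the same for the moment, N m; "width": opening from 0.0 (shut) to 1.0 (fully open); "grip_force": force on a finger pad.
Only numpy, scipy, OpenCV 4.12 (cv2) and the standard library are available. Lean on these libraries where they do the work, as an engineer would, in place of code of your own. Each camera call takes 0.05 s, during which the arm holds its last target. There are 200 camera calls.

### The job

Tilt the olive-wood tamper out of its half-roofed bin by lifting the handle end, lay it in the sloping rest with its head against the stop and let go, then grip it anew at the steeper angle. Lower it upright, head down, onto the round cork pad in the cedar cabinet, the head wholly on the pad, and let go. Leave the bell, the anvil block and the board of tiles where they stand.

Things in the scene. Friction and masses are not known exactly. Their poses are not given: they have to be found in the camera images.
- tamper: Olive-wood tamper, 180 mm long, 0.1 to 0.18 kg: round head 56 mm across, 22 mm thick, then a square 18 x 18 mm handle on the same axis. Origin: centre of the head's flat outer face (the foot); z along the handle to the tip, x and y square to its flats. Centre of mass 55 to 60 mm from the foot. Starts level in the bin, z roughly along the bin's +x, axis 34 mm over the table, two flats upright.
- tamper_tip (a point): Centre of the tamper's handle end, 180 mm along its z from the foot.
- bin: Fixed narrow pale wooden bin, half-roofed. Origin on the table under its centre, x lengthwise. Inside x -105 to 105, y -45 to 45 mm, walls 8 mm, floor top 6 mm up. Side walls 50 mm high, +x end wall 40 mm. A batten 16 mm wide, top 25 mm up, at x -16 to 4 mm props the handle. The tamper's foot starts 1 to 9 mm from the -x end wall's inside, its head under the roof.
- rest: Fixed metal rest with a trough sloping at 45 degrees that rises towards its +x. Origin under the centre of its base plate (170 x 100 x 8 mm). The trough takes the handle from 30 to 95 mm from the foot; floor 44 mm wide, 10 mm thick. Cheeks 26 mm apart at the bottom, 36 mm at the top, reach 9 mm above the handle's axis. A stop plate 8 mm thick, 56 mm wide, square to the slope, takes the foot.
- rest_foot (a point): Where the centre of the tamper's foot lies when seated: on the stop's face, at x -63, y 0, z 42 mm in the rest's frame.
- rest_tip (a point): Where the tamper's tip lies when seated: 180 mm up the 45 degree slope from rest_foot.
- cabinet: Fixed cedar cabinet bay, open towards its -x (the robot's side). Origin on the table under the pad's centre. Floor board 8 mm thick, x -60 to 80 mm; side walls 12 mm thick, 268 mm high, inner faces at y -85 and 85 mm, x -20 to 80 mm; an open lattice fills the back's upper part (150 mm up to the top) at x 73 to 79 mm; top board from x 0 to 80 mm.
- pad (a point): Centre of the upper face of the round cork pad (90 mm across) in the cabinet, 14 mm over the table; axes as the cabinet's.
- bell: Loose brass hand bell standing mouth down, 60 mm across, 106 mm high; origin at the centre of its mouth. Leave alone.
- anvil: Loose squat iron anvil block, 70 x 50 x 58 mm; origin at the centre of its underside. Leave alone.
- tiles: Loose board 100 (x) x 130 (y) mm carrying four glazed triangles, 20 mm high in all; origin at the centre of its underside. Leave alone.
- bin_roof (a point): Mid-edge of the underside of the bin's roof, at x -68, z 76 mm in the bin's frame. The roof is 8 mm thick and runs from here back to x -113 mm over the full width on walls of its own height: the head cannot be lifted straight up, but can be drawn out to +x with the handle raised.
- trough_end (a point): Middle of the upper end of the trough's floor. From here (95 mm from the foot) to its tip the seated handle stands out free, nothing beside or above it.
- cab_top (a point): Middle of the front edge of the underside of the cabinet's top board, 268 mm over the table, straight above the pad's centre. The board (14 mm thick) runs from here 80 mm to the cabinet's +x, over the full width.
Mind the look-alikes: they are no part of the job. What is shaped like the tamper but blue is not meant.

How it is judged:
On the way, in this order (a step that is already met when the one before it is completed fails the run):
1. the tamper lies in the sloping rest, foot within 20 mm of its seat, tip within 25 mm of its place, still and let go (distance between tamper and rest_foot below 0.02 m and distance between tamper_tip and rest_tip below 0.025 m and contact force between the fingers and tamper below 0.1 N and linear speed of tamper below 0.03 m/s), for 0.2 s.
2. the tamper is held in the fingers upright (within 20 degrees) over the pad, its foot less than 30 mm above it and within 30 mm of its centre (angle between tamper's own z axis and vertical below 0.35 rad and horizontal distance between tamper and pad below 0.03 m and z of tamper in the frame of pad between -0.004 and 0.03 m and contact force between the fingers and tamper above 0.5 N), for 0.1 s.
At the end, for the whole second after the job is handed in: the tamper stands upright (within 3.4 degrees), head down and at rest on the cork pad, foot centre within 19 mm of the pad's centre and within 4 mm of its surface, released (angle between tamper's own z axis and vertical below 0.06 rad and horizontal distance between tamper and pad below 0.019 m and z of tamper in the frame of pad between -0.004 and 0.004 m and linear speed of tamper below 0.02 m/s and contact force between the fingers and tamper below 0.1 N); the robot touches nothing.
It fails at once if the bell is shifted more than 20 mm or tipped (distance of bell from where it was at the start of the episode above 0.02 m or angle between bell's own z axis and vertical above 0.3 rad).
It fails at once if the anvil block is shifted more than 20 mm (distance of anvil from where it was at the start of the episode above 0.02 m).
It fails at once if the board of tiles is shifted more than 20 mm (distance of tiles from where it was at the start of the episode above 0.02 m).
It also fails if it takes over 72 s, if anything falls off the work surface, if the arm or the gripper's body presses on something with over 40 N, if the wrist force passes 120 N, or if a joint passes its speed limit or range.

## Working session

There is one attempt and no reset: what is moved stays moved. The work goes in short steps, Python scripts to look and compute and a tool call to move; the robot and the scene stay as the last step left them, time stands still between calls to the robot, and variables do not carry over. Pictures are saved under pics/ and viewed, at most 10 in all, crops included, and the job is handed in when it is done.

Besides the shell and the picture viewer there is one more tool, called after "Request:" as name(argument=value, ...) on one line, values as JSON. play_rows: Moves the arm, as the interface text tells. Its arguments: {"type":"object","properties":{"steps":{"type":"array"},"jaw":{"type":"number"},"grip_force":{"type":"number"}},"required":["steps"]}

```bash
ls; mkdir -p pics
python3 - <<'E'
from workcell import bot
import cv2,pickle
d={}
for n in("scene","top"):
    c=bot.read_camera(n); d[n]=c; cv2.imwrite(f"pics/{n}0.png",c["pixels"])
    print(n,c["mtx"],c["dist"],c["R"],c["t"])
pickle.dump(d,open("c0.pkl","wb"))
print(bot.read_state())
E
```

```text
pics
scene [[467.11065834   0.         324.04460655]
 [  0.         467.11065834 198.47616952]
 [  0.           0.           1.        ]] [-0.12009617  0.          0.          0.          0.        ] [[-0.78203322  0.62323258 -0.0022776 ]
 [ 0.47401392  0.59241278 -0.65142759]
 [-0.40464162 -0.51051763 -0.75870739]] [ 0.38197635 -0.14466163  1.67279   ]
top [[451.9309584    0.         319.81723192]
 [  0.         451.9309584  198.07354137]
 [  0.           0.           1.        ]] [-0.00985798  0.          0.          0.          0.        ] [[ 8.25991894e-02 -9.96582827e-01  2.08138183e-04]
 [-9.75154135e-01 -8.08662014e-02 -2.06240321e-01]
 [ 2.05552393e-01  1.68323165e-02 -9.78501347e-01]] [-0.02746433  0.53587722  1.41638745]
{'time': 0.1, 'q': array([ 1.09302498e+00,  2.64702458e-01,  1.60526992e+00,  2.04157740e-05,
        1.27372638e+00, -3.68942060e-02]), 'joint_vel': array([ 0.00088738, -0.00113125, -0.00423192, -0.00069399, -0.00117655,
        0.00027444]), 'joint_torque': array([-4.92832169e-04, -5.16711795e+01, -3.68584514e+01, -1.41381233e-04,
        6.21219995e-03, -3.51722235e-05]), 'tool_pos': array([0.28773825, 0.60988161, 0.24705236]), 'tcp_rot': array([-0.68682062, -3.06502619,  0.00319097]), 'wrist_force': array([ 0.03889136, -0.69652777, -0.65130811]), 'torque': array([ 0.00822869, -0.01476897,  0.01653059]), 'grip_force': 0.0, 'width': 1.0051577400079446}
```

View pics/scene0.png

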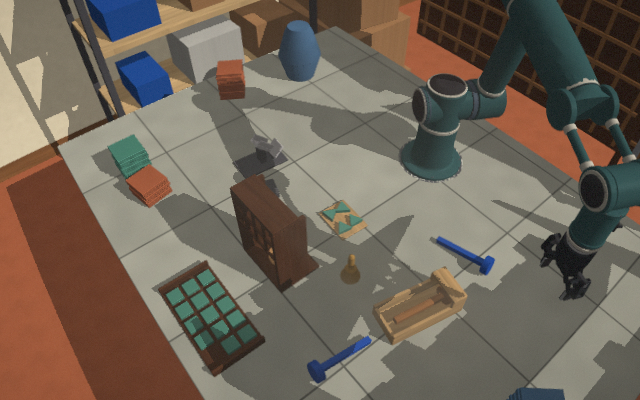

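View pics/top0.png

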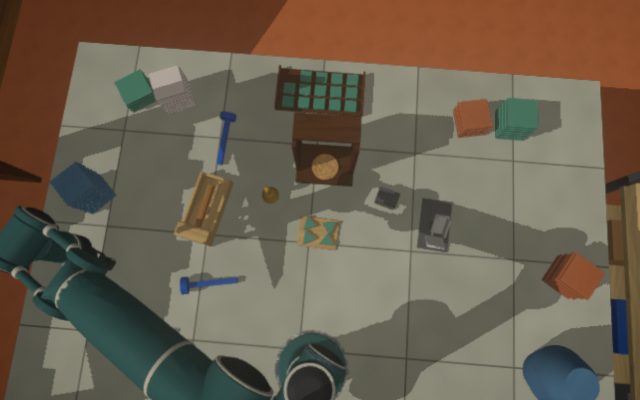

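Scene: the bin is at about (420,303) with its roof towards the robot, and the cabinet is at (270,230). Top: bin at (204,208), pad at (325,167), rest at (436,225), bell at (270,195), tiles at (318,232), anvil at (387,198). I'll enlarge the bin, rest and cabinet.

Run:
```python
import cv2,pickle,numpy as np
d=pickle.load(open("c0.pkl","rb"))
t=d["top"]["pixels"];s=d["scene"]["pixels"]
f=lambda im,x,y,w,h,k:cv2.resize(im[y:y+h,x:x+w],None,fx=k,fy=k,interpolation=cv2.INTER_CUBIC)
a=np.hstack([f(t,165,165,80,60*5//4,5),f(t,400,190,80,75,5)])
b=np.hstack([f(s,370,265,100,60,4),f(s,220,130,100,60,4)])
o=np.vstack([a[:375],b[:240]])[:600]
cv2.imwrite("pics/crop1.png",o);print(o.shape)
```

```text
(600, 800, 3)
```

View pics/crop1.png

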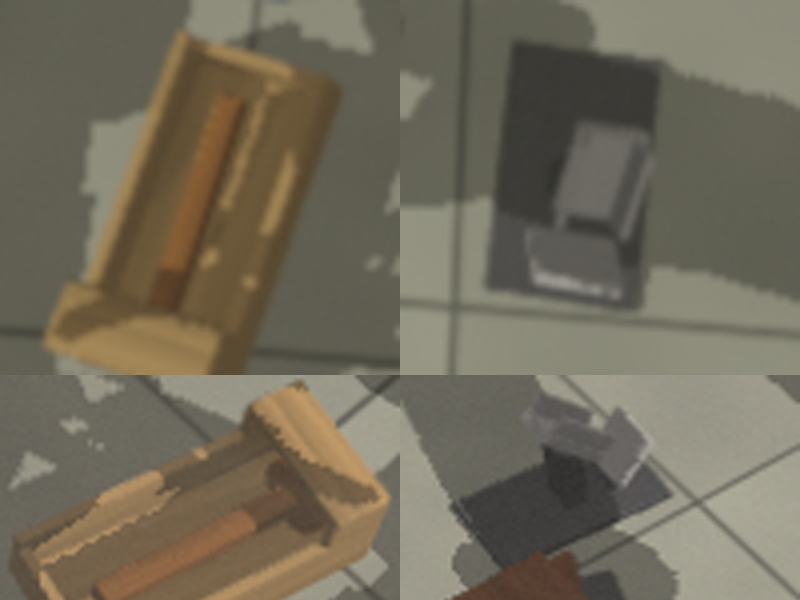

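Crop: in top pixels, the rest plate corners are (422.6,198.2), (452.2,202.4), (448.2,251.6) and (417.4,248). The stop is at the lower, robot-side end. The handle's top centreline runs from about (210.6,184) to (198,225.6), with the head under the roof.

```bash
cat > h.py <<'E'
import cv2,numpy as np
def ray(c,uv,z):
    p=cv2.undistortPoints(np.array(uv,float).reshape(-1,1,2),c["mtx"],np.array(c["dist"])).reshape(-1,2)
    R=np.array(c["R"]);o=-R.T@c["t"]
    d=np.c_[p,np.ones(len(p))]@R
    return o+d*((z-o[2])/d[:,2])[:,None]
def proj(c,X):
    r,_=cv2.Rodrigues(np.array(c["R"]));return cv2.projectPoints(np.array(X,float).reshape(-1,1,3),r,np.array(c["t"]),c["mtx"],np.array(c["dist"]))[0].reshape(-1,2)
def big(m):
    n,l,s,_=cv2.connectedComponentsWithStats(m.astype(np.uint8));k=1+s[1:,4].argmax();return l==k
E
python3 - <<'E'
from h import *
import pickle
np.set_printoptions(precision=4,suppress=True)
d=pickle.load(open("c0.pkl","rb"));t=d["top"];s=d["scene"]
P=ray(t,[(422.6,198.2),(452.2,202.4),(448.2,251.6),(417.4,248)],.008)
print("plate",P,P.mean(0),[np.linalg.norm(P[i]-P[i-1]) for i in range(4)])
e=(P[0]+P[1]-P[2]-P[3]);print("rest yaw",np.arctan2(e[1],e[0]), np.arctan2(*(P[3]-P[2]+P[0]-P[1])[[1,0]])-np.pi/2)
# pad
hsv=cv2.cvtColor(t["pixels"],cv2.COLOR_BGR2HSV)
for p in [(325,167),(318,160),(208,195),(205,205),(215,205),(199,222)]: print(p,hsv[p[1],p[0]])
roi=np.zeros(hsv.shape[:2],bool);roi[145:187,295:357]=1
m=big(roi&(hsv[...,2]>125)&(hsv[...,1]>60))
c=max(cv2.findContours(m.astype(np.uint8),0,1)[0],key=len)
q=ray(t,c.reshape(-1,2),.014)
hull=cv2.convexHull(q[:,:2].astype(np.float32));print("pad",m.sum(),cv2.minEnclosingCircle(hull),q.min(0),q.max(0))
# handle top
h=ray(t,[(210.6,184),(198,225.6)],.043);v=h[0]-h[1];print("handle",h,np.arctan2(v[1],v[0]))
# cabinet floor front edge corners approx, walls
# bin rim: measured from crop
b=ray(t,[(201,172),(232.6,181)],.045);print("bin far corners",b)
for name,p,z in [("bell",(270,195),.05),("anvil",(387,198),.058),("tiles",(318,232),.02)]: print(name,ray(t,[p],z))
E
```

```text
plate [[ 0.5745 -0.3273  0.008 ]
 [ 0.5683 -0.4271  0.008 ]
 [ 0.402  -0.4177  0.008 ]
 [ 0.4056 -0.3162  0.008 ]] [ 0.4876 -0.3721  0.008 ] [np.float64(0.1693500786675998), np.float64(0.10001147800800494), np.float64(0.16655729089501892), np.float64(0.1015299263874792)]
rest yaw -0.06081163480276829 -0.04819143314232455
(325, 167) [ 17 138 151]
(318, 160) [ 17 138 107]
(208, 195) [ 15 154 121]
(205, 205) [ 15 155 120]
(215, 205) [ 19 120 106]
(199, 222) [ 15 141  87]
pad 352 ((0.6554238200187683, 0.010391437448561192), 0.04379534348845482) [ 0.6143 -0.0325  0.014 ] [0.685 0.053 0.014]
handle [[0.5566 0.3814 0.043 ]
 [0.4153 0.4038 0.043 ]] -0.15756033161742292
bin far corners [[0.5942 0.4181 0.045 ]
 [0.5723 0.3095 0.045 ]]
bell [[0.5343 0.1805 0.05  ]]
anvil [[ 0.5542 -0.201   0.058 ]]
tiles [[0.4298 0.0141 0.02  ]]
```

Run:
```python
import cv2,pickle,numpy as np
d=pickle.load(open("c0.pkl","rb"))
t=d["top"]["pixels"];s=d["scene"]["pixels"]
f=lambda im,x,y,w,h,k:cv2.resize(im[y:y+h,x:x+w],None,fx=k,fy=k,interpolation=cv2.INTER_CUBIC)
o=np.hstack([f(t,285,105,80,100,5),f(s,370,260,100,125,4)])
cv2.imwrite("pics/crop2.png",o);print(o.shape)
```

```text
(500, 800, 3)
```

View pics/crop2.png

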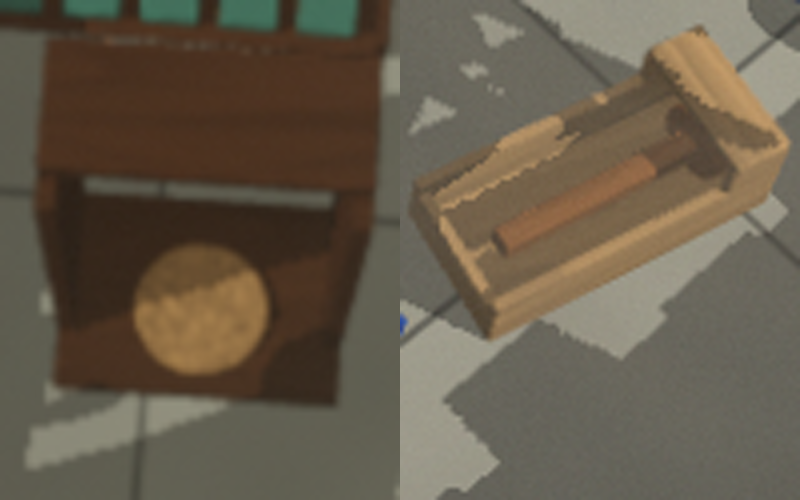

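Crop 2 shows the pad circle at top pixel (325.4,166.6) and the cabinet floor's front corners at about (296,182) and (352.6,185.8). The scene crop shows the tamper's handle lying free with its head under the roof. Next I'll refine the handle, cabinet and bin frames.

Run:
```python
from h import *
import pickle
np.set_printoptions(precision=4,suppress=True)
d=pickle.load(open("c0.pkl","rb"));t=d["top"];s=d["scene"]
print("pad",ray(t,[(325.4,166.6)],.014))
f=ray(t,[(296,182),(352.6,185.8)],.008);print("cab front",f,f.mean(0),np.arctan2(*(f[0]-f[1])[[1,0]])-np.pi/2)
for nm,c,(x0,y0,x1,y1) in [("top",t,(190,178,222,232)),("scene",s,(385,285,450,330))]:
    hsv=cv2.cvtColor(c["pixels"],cv2.COLOR_BGR2HSV).astype(int)
    roi=np.zeros(hsv.shape[:2],bool);roi[y0:y1,x0:x1]=1
    m=big(roi&(hsv[...,0]<=16)&(hsv[...,1]>135)&(hsv[...,2]>70))
    ys,xs=np.nonzero(m);print(nm,m.sum(),xs.min(),xs.max(),ys.min(),ys.max())
    if nm=="top":
        for y in range(ys.min(),ys.max()+1,4): r=xs[ys==y];print(y,r.min(),r.max(),len(r))
        vx,vy,cx,cy=cv2.fitLine(np.c_[xs,ys].astype(np.float32),2,0,.01,.01).ravel()
        P=ray(t,[(cx,cy),(cx+vx*10,cy+vy*10)],.040);v=P[1]-P[0];v*=np.sign(v[0]);print(P,"yaw",np.arctan2(v[1],v[0]))
        v/=np.linalg.norm(v)
        e=ray(t,np.c_[xs,ys],.043);u=(e-P[0])@v;print("tip",P[0]+v*u.max(),"len",np.ptp(u))
    else: 
        r,_=cv2.minAreaRect(np.c_[xs,ys].astype(np.float32))[:2],0;print(r)
# gauge: wrist ball height over TCP
for z in(.35,.4,.45,.5): print(z,proj(s,[.288,.61,z]))
# roof corners from scene crop: (650,55),(785,140) front-edge top z=.084 ; near edge
sc=[(370+(x-400)/4,260+y/4) for x,y in [(650,68),(727,185),(785,145),(705,30)]]
print("roof",ray(s,sc,.084))
sc=[(370+(x-400)/4,260+y/4) for x,y in [(415,187),(490,310)]]
print("end wall top",ray(s,sc,.045))
```

```text
pad [[0.6557 0.0077 0.014 ]]
cab front [[ 0.5952  0.1028  0.008 ]
 [ 0.5979 -0.0894  0.008 ]] [0.5965 0.0067 0.008 ] 0.013779422670829655
top 247 195 213 184 225
184 208 212 5
188 207 212 6
192 206 211 6
196 205 209 5
200 203 208 6
204 201 207 7
208 200 205 6
212 199 204 6
216 197 203 7
220 197 200 4
224 196 200 5
[[0.4873 0.3947 0.04  ]
 [0.5197 0.3883 0.04  ]] yaw -0.19587394087925503
tip [0.5578 0.3807 0.04  ] len 0.1450698463402176
scene 1 415 415 310 310
((415.0, 310.0), (0.0, 0.0))
0.35 [[570.0637 255.9405]]
0.4 [[579.3537 242.609 ]]
0.45 [[589.2728 228.213 ]]
0.5 [[599.8688 212.6397]]
roof [[0.4071 0.3706 0.084 ]
 [0.4328 0.464  0.084 ]
 [0.3806 0.469  0.084 ]
 [0.3551 0.3739 0.084 ]]
end wall top [[0.5753 0.3228 0.045 ]
 [0.5971 0.4186 0.045 ]]
```

```bash
cat >> h.py <<'E'
from scipy.spatial.transform import Rotation as Rn
def st():
    from workcell import bot
    s=bot.read_state();R=Rn.from_rotvec(s["tcp_rot"]).as_matrix();psi=np.arctan2(R[1,1],R[0,1])
    np.set_printoptions(precision=4,suppress=True)
    print("t",round(s["time"],2),"pos",s["tool_pos"],"psi %.4f q6 %.3f w %.3f gf %.1f"%(psi,s["q"][5],s["width"],s["grip_force"]),"F",s["wrist_force"],"tilt",R[2,2]);return s,R,psi
def go(p,psi_t):
    s,R,psi=st();print("shift",R.T@(np.array(p)-s["tool_pos"]),"turn",-(psi_t-psi))
E
python3 -c "
from h import *
go([.538,.3855,.11],1.37)"
```

```text
t 0.1 pos [0.2877 0.6099 0.2471] psi 1.1299 q6 -0.037 w 1.005 gf 0.0 F [ 0.0389 -0.6965 -0.6513] tilt -0.9999977819671508
shift [-0.3221 -0.0958  0.1372] turn -0.2400867068177166
```

Request:
play_rows(steps=[-0.05, -0.015, 0.02, -0.04, -0.1, -0.03, 0.04, -0.08, -0.15, -0.045, 0.06, -0.12, -0.2, -0.06, 0.08, -0.16, -0.25, -0.075, 0.1, -0.2, -0.29, -0.09, 0.12, -0.24, -0.322, -0.096, 0.137, -0.24, -0.322, -0.096, 0.137, -0.24, -0.322, -0.096, 0.137, -0.24], jaw=171, grip_force=30)

```text
time: 1.23
tool_pos: [0.5378, 0.3865, 0.1111]
tcp_rot: [-0.315, -3.125, 0.0]
wrist_force: [0.1, -0.8, 1.5]
width: 0.333
grip_force: 0.0
```

Run:
```python
from h import *
from workcell import bot
go([.538,.3855,.032],1.37)
k=4
a=bot.read_camera("scene")["pixels"][210:360,350:500]
b=bot.read_camera("top")["pixels"][140:260,150:270]
o=np.hstack([cv2.resize(a,(400,400),interpolation=2),cv2.resize(b,(400,400),interpolation=2)])
cv2.imwrite("pics/p3.png",o)
```

```text
t 1.23 pos [0.5378 0.3865 0.1111] psi 1.3696 q6 -0.785 w 0.333 gf 0.0 F [ 0.1356 -0.7628  1.4707] tilt -0.9999996186182053
shift [-0.0004 -0.0009  0.0791] turn -0.0004010476995544021
```

View pics/p3.png

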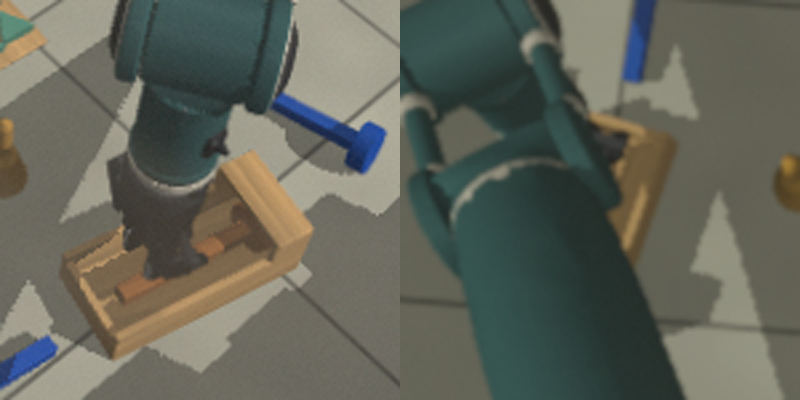

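The scene view shows the fingers straddling the handle near its tip, around (165,270) in the crop. I'll descend and close.

Request:
play_rows(steps=[0, -0.001, 0.025, 0, 0, -0.001, 0.045, 0, 0, -0.001, 0.06, 0, 0, -0.001, 0.07, 0, 0, -0.001, 0.079, 0, 0, -0.001, 0.079, 0])

```text
time: 2.08
tool_pos: [0.5377, 0.385, 0.0315]
tcp_rot: [-0.315, -3.125, 0.001]
wrist_force: [0.4, 0.9, 0.1]
width: 0.328
grip_force: 0.0
```

Request:
play_rows(steps=[0, 0, 0, 0, 0, 0, 0, 0, 0, 0, 0, 0, 0, 0, 0, 0], jaw=255, grip_force=25)

```text
time: 2.58
tool_pos: [0.5384, 0.3854, 0.0327]
tcp_rot: [0.315, 3.125, 0.001]
wrist_force: [0.6, -0.2, -0.8]
width: 0.2
grip_force: 28.4
```

Request:
play_rows(steps=[-0.006, 0, -0.01, 0, -0.0065, 0, -0.02, 0, -0.006, 0, -0.03, 0, -0.0055, 0, -0.04, 0, -0.0055, 0, -0.04, 0], grip_force=20)

```text
time: 3.2
tool_pos: [0.544, 0.3847, 0.0739]
tcp_rot: [0.315, 3.124, 0.002]
wrist_force: [0.3, 0.4, -2.0]
width: 0.205
grip_force: 28.2
```

Run:
```python
from h import *
from workcell import bot
st()
a=bot.read_camera("scene")["pixels"][210:360,350:500]
cv2.imwrite("pics/p4.png",cv2.resize(a,(600,600),interpolation=2))
```

```text
t 3.2 pos [0.544  0.3847 0.0739] psi 1.3700 q6 -0.792 w 0.205 gf 28.2 F [ 0.3498  0.4207 -2.0334] tilt -0.9999977234468886
```

View pics/p4.png

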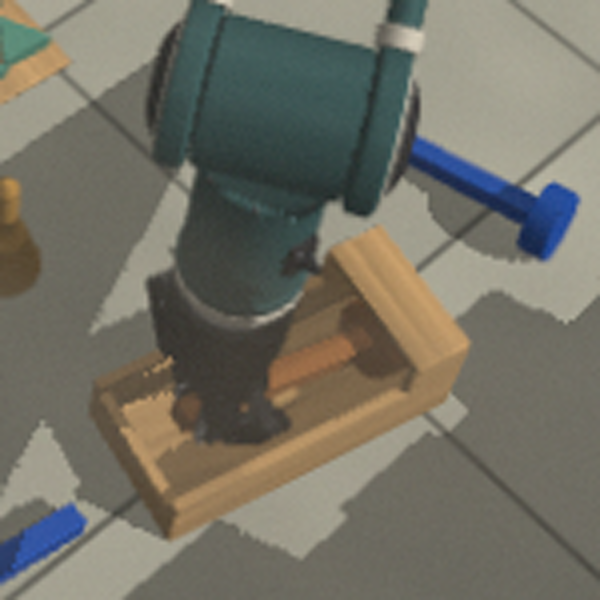

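The handle runs from the head at about (365,340) to the tip at about (185,405) in the crop, with the head still low. I'll get the pitch by intersecting these rays with the handle's vertical plane.

```bash
cat >> h.py <<'E'
def plane(c,uv,p0,yaw):
    """rays meet the vertical plane through p0 along yaw -> (along, z)"""
    a=ray(c,uv,0.0);o=-np.array(c["R"]).T@c["t"];n=np.array([-np.sin(yaw),np.cos(yaw),0])
    k=((p0-o)@n)/((a-o)@n);X=o+(a-o)*k[:,None];v=np.array([np.cos(yaw),np.sin(yaw),0])
    return np.c_[(X-p0)@v,X[:,2]]
E
python3 - <<'E'
from h import *
import pickle
s=pickle.load(open("c0.pkl","rb"))["scene"]
print(plane(s,[(350+x/4,210+y/4) for x,y in [(185,405),(273,382),(362,345)]],np.array([.544,.3847,.0759]),-.2))
E
```

```text
[[ 0.01188026  0.08510966]
 [-0.06310173  0.04989625]
 [-0.14022235  0.0351627 ]]
```

Request:
play_rows(steps=[0.003, 0, -0.012, 0, 0.006, 0, -0.024, 0, 0.0095, 0, -0.036, 0, 0.015, 0, -0.046, 0, 0.021, 0, -0.056, 0, 0.027, 0, -0.065, 0, 0.027, 0, -0.065, 0])

```text
time: 4.12
tool_pos: [0.5166, 0.39, 0.1383]
tcp_rot: [0.314, 3.125, 0.001]
wrist_force: [-0.3, -0.4, -2.5]
width: 0.213
grip_force: 29.6
```

Run:
```python
from h import *
from workcell import bot
st()
a=bot.read_camera("scene")["pixels"][210:360,350:500]
cv2.imwrite("pics/p5.png",cv2.resize(a,(600,600),interpolation=2))
```

```text
t 4.12 pos [0.5166 0.39   0.1383] psi 1.3705 q6 -0.763 w 0.213 gf 29.6 F [-0.2969 -0.3738 -2.5239] tilt -0.9999995183295773
```

View pics/p5.png

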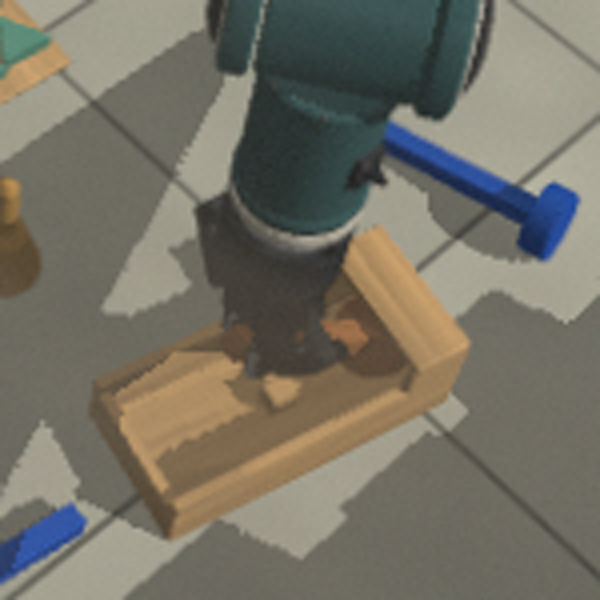

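The head is at about (375,340), the lower handle at about (345,330), and the tip shows at about (238,333).

Run:
```python
from h import *
import pickle
s=pickle.load(open("c0.pkl","rb"))["scene"]
p0=np.array([.5166,.39,.14]);r=plane(s,[(350+x/4,210+y/4) for x,y in [(238,333),(330,328),(347,332),(362,340)]],p0,-.2);print(r)
# forecast for 45 deg, s=160
v=np.array([np.cos(-.2),np.sin(-.2),0]);
for th in (35,45,55):
    th=np.radians(th);X=[p0+(k-.16)*(np.cos(th)*v+np.sin(th)*np.array([0,0,1])) for k in (0,.022,.05,.18)]
    q=proj(s,X);print(((q-[350,210])*4).round())
```

```text
[[ 0.01055942  0.15441738]
 [-0.07306992  0.09116204]
 [-0.09168535  0.07022853]
 [-0.1105561   0.04329266]]
[[387. 324.]
 [370. 326.]
 [347. 328.]
 [229. 339.]]
[[360. 350.]
 [346. 348.]
 [328. 346.]
 [233. 336.]]
[[331. 375.]
 [320. 371.]
 [307. 364.]
 [237. 332.]]
```

Request:
play_rows(steps=[-0.01, 0, 0, 0, -0.02, 0, 0, 0, -0.028, 0, -0.002, 0, -0.036, 0, -0.005, 0, -0.042, 0, -0.009, 0, -0.046, 0, -0.02, 0, -0.046, 0, -0.05, 0, -0.046, 0, -0.09, 0, -0.046, 0, -0.13, 0, -0.046, 0, -0.16, 0], grip_force=60)

```text
time: 5.42
tool_pos: [0.5625, 0.3808, 0.3008]
tcp_rot: [0.314, 3.123, 0.003]
wrist_force: [0.7, 0.8, -1.2]
width: 0.203
grip_force: 62.8
```

Run:
```python
from h import *
from workcell import bot
s,R,p=st()
c=bot.read_camera("scene")
a=c["pixels"][130:330,350:550]
cv2.imwrite("pics/p6.png",cv2.resize(a,(600,600),interpolation=2))
p0=s["tool_pos"]+[0,0,.002];v=np.array([np.cos(-.2),np.sin(-.2),0])
for th in (35,45,55):
    th=np.radians(th);X=[p0+(k-.16)*(np.cos(th)*v+np.sin(th)*np.array([0,0,1])) for k in (0,.022,.05,.18)]
    print(((proj(c,X)-[350,130])*3).round())
```

```text
t 5.42 pos [0.5625 0.3808 0.3008] psi 1.3702 q6 -0.812 w 0.203 gf 62.8 F [ 0.6573  0.7738 -1.2205] tilt -0.9999945158552446
[[285. 407.]
 [270. 408.]
 [250. 408.]
 [149. 411.]]
[[262. 430.]
 [250. 428.]
 [235. 424.]
 [152. 408.]]
[[237. 452.]
 [229. 447.]
 [217. 440.]
 [156. 404.]]
```

View pics/p6.png

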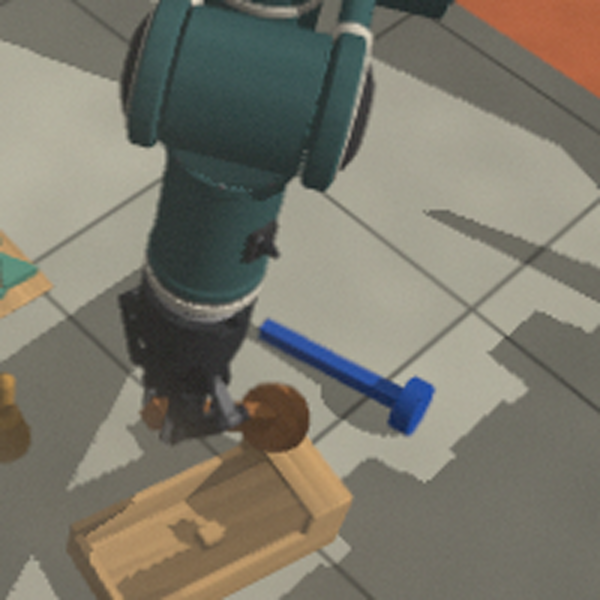

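The tamper is clear of the bin, with the foot disc centred at (277,418) and the tip at (152,410) in the crop. I'll compute pitch and grip distance, and check the trough line.

Run:
```python
from h import *
import pickle
d=pickle.load(open("c0.pkl","rb"));s=d["scene"];t=d["top"]
p0=np.array([.5625,.3808,.3028])
r=plane(s,[(350+x/3,130+y/3) for x,y in [(277,418),(152,410)]],p0,-.2);r[:,1]-=p0[2];print(r,np.hypot(*r.T),np.degrees(np.arctan2(r[:,1],r[:,0])))
c=np.array([.4876,-.3721]);v=np.array([.9985,-.055])
print("trough top end measured",ray(t,[(400+212/5,190+122/5)],.103),"expected",c+.0106*v)
# stop top edge: crop (526,230)-(623,245)
n=np.sqrt(.5)
for o in (28,): print("stop",ray(t,[(400+(x-400)/5,190+y/5) for x,y in [(526,232),(622,245)]],.042+.028*n),"exp mid",c+(-.063-.0198)*v)
go([.503,-.373,.25],1.516)
```

```text
[[-0.12592021 -0.10395317]
 [ 0.01372788  0.01061687]] [0.16328552 0.01735432] [-140.45869445   37.71766844]
trough top end measured [[ 0.50607645 -0.37056225  0.103     ]] expected [ 0.4981841 -0.372683 ]
stop [[ 0.43834839 -0.32846958  0.06179899]
 [ 0.43505986 -0.38980402  0.06179899]] exp mid [ 0.4049242 -0.367546 ]
t 5.47 pos [0.564  0.3817 0.3058] psi 1.3702 q6 -0.812 w 0.199 gf 62.9 F [2.0586 1.0718 2.5163] tilt -0.9999496476950483
shift [-0.0903 -0.7521  0.0512] turn -0.145772744269131
```

Run:
```python
from h import *
import pickle
d=pickle.load(open("c0.pkl","rb"));s=d["scene"];t=d["top"]
c=np.array([.4876,-.3721]);v=np.array([.9985,-.055])
P=lambda a,z,y=0:np.r_[c+a*v+y*np.array([.055,.9985]),z]
n=np.sqrt(.5)
f=lambda s,nn,y=0:P(-.063+n*(s-nn),.042+n*(s+nn),y)
pts=[f(0,.028,.028),f(0,.028,-.028),f(0,-.028,.028),f(0,-.028,-.028),f(.095,-.009,.022),f(.095,-.009,-.022),f(.03,-.009,.022),f(.03,-.009,-.022)]
print("top crop");print(((proj(t,pts)-[400,190])*5+[400,0]).round())
print("scene crop");print(((proj(s,pts)-[220,130])*4+[400,375]).round())
```

```text
top crop
[[542. 283.]
 [630. 295.]
 [533. 230.]
 [618. 241.]
 [580. 130.]
 [650. 140.]
 [556. 212.]
 [624. 221.]]
scene crop
[[648. 428.]
 [615. 394.]
 [613. 479.]
 [581. 444.]
 [547. 433.]
 [522. 404.]
 [599. 450.]
 [573. 423.]]
```

Request:
play_rows(steps=[-0.003, -0.02, 0, 0, -0.008, -0.06, 0, 0, -0.014, -0.11, 0, 0, -0.02, -0.16, 0, 0, -0.026, -0.21, 0, 0, -0.032, -0.26, 0, 0, -0.038, -0.31, 0, 0, -0.044, -0.36, 0, 0, -0.05, -0.41, 0, 0, -0.056, -0.46, 0, 0])

```text
time: 6.72
tool_pos: [0.523, -0.0836, 0.2951]
tcp_rot: [-0.315, -3.122, -0.0]
wrist_force: [0.8, 0.7, -1.6]
width: 0.199
grip_force: 62.8
```

Request:
play_rows(steps=[-0.006, -0.05, 0, -0.025, -0.012, -0.1, 0, -0.05, -0.018, -0.15, 0.005, -0.075, -0.024, -0.2, 0.015, -0.1, -0.03, -0.25, 0.025, -0.125, -0.034, -0.28, 0.04, -0.146, -0.034, -0.292, 0.05, -0.146, -0.034, -0.292, 0.05, -0.146, -0.034, -0.292, 0.05, -0.146])

```text
time: 7.85
tool_pos: [0.5002, -0.3733, 0.2473]
tcp_rot: [-0.085, -3.14, -0.001]
wrist_force: [1.1, -0.2, -0.4]
width: 0.199
grip_force: 62.7
```

Run:
```python
from h import *
from workcell import bot
s,R,p=st()
c=bot.read_camera("scene");t=bot.read_camera("top")
import pickle;pickle.dump((c,t,s),open("c1.pkl","wb"))
a=c["pixels"][60:210,190:340];b=t["pixels"][150:270,370:490]
cv2.imwrite("pics/p7.png",np.hstack([cv2.resize(a,(400,400),interpolation=2),cv2.resize(b,(400,400),interpolation=2)]))
go([.503,-.373,.193],1.516)
```

```text
t 7.85 pos [ 0.5002 -0.3733  0.2473] psi 1.5165 q6 -2.198 w 0.199 gf 62.7 F [ 1.0567 -0.2126 -0.382 ] tilt -0.9999996791376196
t 7.95 pos [ 0.5008 -0.3734  0.2481] psi 1.5173 q6 -2.198 w 0.200 gf 62.7 F [-0.7715  0.3059 -0.3356] tilt -0.9999994120544048
shift [-0.0021  0.0005  0.0551] turn 0.0012917125449303235
```

View pics/p7.png

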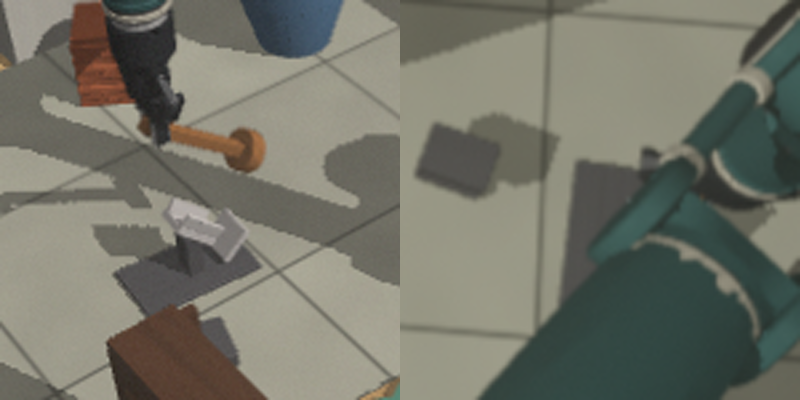

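The tamper hangs above the rest, with its tip at (147,127), the neck at about (228,147) and the foot at about (257,151) in the left crop. From here I'll rely on colour masks.

```bash
cat >> h.py <<'E'
def tamper(c,box,p0,yaw,verbose=1):
    """orange blob in box of scene -> axis points in handle plane: extremes along principal axis"""
    x0,y0,x1,y1=box;hsv=cv2.cvtColor(c["pixels"],cv2.COLOR_BGR2HSV).astype(int)
    m=np.zeros(hsv.shape[:2],bool);m[y0:y1,x0:x1]=1
    m&=(hsv[...,0]>=6)&(hsv[...,0]<=17)&(hsv[...,1]>110)&(hsv[...,2]>60)
    n,l,s,ce=cv2.connectedComponentsWithStats(m.astype(np.uint8))
    for k in range(1,n):
        if s[k,4]<8: continue
        ys,xs=np.nonzero(l==k);r=plane(c,np.c_[xs,ys],p0,yaw)
        print("blob",s[k],ce[k].round(1),"centroid plane",r.mean(0),"min",r.min(0),"max",r.max(0))
    return m
E
python3 - <<'E'
from h import *
import pickle
c,t,s=pickle.load(open("c1.pkl","rb"))
p0=s["tool_pos"]+[0,0,.002];yaw=s and -.055
m=tamper(c,(230,95,300,130),p0,yaw)
for y in range(100,130): 
    r=np.nonzero(m[y,230:300])[0]
    print(y,"".join("#" if k else "." for k in m[y,238:292]))
u=[(190+x/400*150,60+y/400*150) for x,y in [(147,127),(180,135),(225,147),(255,150)]]
r=plane(c,u,p0,yaw);print(u,r-[0,p0[2]])
v=np.array([np.cos(yaw),np.sin(yaw),0])
for th in(35,40,45):
    th=np.radians(th);print(proj(c,[p0+(k-.163)*(np.cos(th)*v+np.sin(th)*np.array([0,0,1])) for k in (0,.022,.08,.18)]).round(1).tolist())
E
```

```text
blob [230  95  11   4  38] [234.3  96.6] centroid plane [0.03893587 0.30693279] min [0.02066621 0.29512137] max [0.05363619 0.31879712]
blob [243 104   3   5  10] [243.9 106.5] centroid plane [0.01275939 0.25654739] min [0.00877921 0.24920628] max [0.01660277 0.26568425]
blob [254 106  35  18 297] [274.1 114. ] centroid plane [-0.09223658  0.17598613] min [-0.14548268  0.11985893] max [-0.01964711  0.24234963]
100 ......................................................
101 ......................................................
102 ......................................................
103 ......................................................
104 ......#...............................................
105 ......#...............................................
106 .....###........#.....................................
107 .....##.........####..................................
108 .....###........########..............................
109 ................############.............#######......
110 ................################.......##########.....
111 ................#################
[... 765 characters left out ...]
.......................
125 ......................................................
126 ......................................................
127 ......................................................
128 ......................................................
129 ......................................................
[(245.125, 107.625), (257.5, 110.625), (274.375, 115.125), (285.625, 116.25)] [[ 0.00921756  0.00110482]
 [-0.03216178 -0.03054476]
 [-0.09192104 -0.07796481]
 [-0.13485645 -0.10347727]]
[[285.1, 114.1], [280.4, 113.2], [267.5, 110.7], [243.5, 106.0]]
[[283.2, 117.6], [278.7, 116.3], [266.5, 112.5], [243.7, 105.6]]
[[281.0, 121.0], [276.8, 119.3], [265.3, 114.3], [243.9, 105.2]]
```

Request:
play_rows(steps=[-0.004, 0, 0.02, 0, -0.008, 0, 0.04, 0, -0.012, 0, 0.06, 0, -0.021, 0, 0.069, 0, -0.03, 0, 0.078, 0, -0.036, 0, 0.084, 0, -0.041, 0, 0.089, 0, -0.044, 0, 0.092, 0, -0.044, 0, 0.092, 0])

```text
time: 9.07
tool_pos: [0.5443, -0.3768, 0.1552]
tcp_rot: [-0.086, -3.14, -0.0]
wrist_force: [-0.8, -0.5, -0.8]
width: 0.2
grip_force: 62.8
```

Run:
```python
from h import *
from workcell import bot
s,R,p=st()
c=bot.read_camera("scene")
p0=s["tool_pos"]+[0,0,.002];yaw=-.055
m=tamper(c,(230,95,300,160),p0,yaw)
for y in range(115,150): print(y,"".join("#" if k else "." for k in m[y,238:300]))
v=np.array([np.cos(yaw),np.sin(yaw),0])
for th in(35,40,45):
    th=np.radians(th);print(proj(c,[p0+(k-.163)*(np.cos(th)*v+np.sin(th)*np.array([0,0,1])) for k in (0,.022,.08,.18)]).round(1).tolist())
f=np.array([.4247,-.3686,.042]);print("seat",proj(c,[f+k*.7071*(v+[0,0,1]) for k in (0,.022,.08,.18)]).round(1).tolist())
go([.5477,-.3754,.152],1.516)
```

```text
t 9.07 pos [ 0.5443 -0.3768  0.1552] psi 1.5161 q6 -2.159 w 0.200 gf 62.8 F [-0.7509 -0.5351 -0.8434] tilt -0.9999999915474322
blob [234 131   3   5   9] [235.2 133.1] centroid plane [0.0132 0.1674] min [0.0098 0.1602] max [0.0179 0.1762]
blob [245 133  35  16 248] [264.7 138.5] centroid plane [-0.0906  0.0889] min [-0.1462  0.0246] max [-0.019   0.1484]
115 ..............................................................
116 ..............................................................
117 ..............................................................
118 ..............................................................
119 ..............................................................
120 ..............................................................
121 ..............................................................
122 ..............................................................
123 ..............................................................
124 ..............................................................
125 ..............................................................
126 ..
[... 1352 characters left out ...]
......................####......................
147 ....................................###.......................
148 ....................................##........................
149 ..............................................................
[[276.0, 139.0], [271.4, 138.4], [258.6, 136.6], [235.0, 133.3]]
[[274.2, 142.4], [269.8, 141.3], [257.7, 138.3], [235.2, 132.9]]
[[272.1, 145.6], [268.0, 144.1], [256.6, 140.1], [235.5, 132.5]]
seat [[273.5, 145.3], [269.3, 143.9], [258.0, 139.8], [236.9, 132.3]]
t 9.12 pos [ 0.5442 -0.3769  0.1555] psi 1.5160 q6 -2.159 w 0.201 gf 62.8 F [-0.0451  0.1402 -1.4452] tilt -0.9999999878241075
shift [-0.0034  0.0017  0.0035] turn 3.266988119565717e-05
```

Request:
play_rows(steps=[-0.002, 0.001, 0.002, 0, -0.0035, 0.0015, 0.0035, 0, -0.0045, 0.0015, 0.0045, 0, -0.0045, 0.0015, 0.0045, 0], grip_force=20)

```text
time: 9.62
tool_pos: [0.5478, -0.376, 0.1521]
tcp_rot: [-0.086, -3.138, 0.001]
wrist_force: [-5.1, 0.0, 6.0]
width: 0.197
grip_force: 63.5
```

Request:
play_rows(steps=[0, 0, 0, 0, 0, 0, 0, 0, 0, 0, 0, 0, 0, 0, 0, 0, 0, 0, 0, 0, 0, 0, 0, 0], jaw=120)

```text
time: 10.38
tool_pos: [0.5488, -0.3756, 0.1507]
tcp_rot: [-0.086, -3.14, -0.0]
wrist_force: [-0.6, 0.4, -0.5]
width: 0.529
grip_force: 0.0
```

Run:
```python
from h import *
from workcell import bot
s,R,p=st()
c=bot.read_camera("scene")
p0=np.array([.5377,-.3748,.155]);yaw=-.055
m=tamper(c,(225,110,300,165),p0,yaw)
for y in range(125,155): print(y,"".join("#" if k else "." for k in m[y,225:300]))
v=np.array([np.cos(yaw),np.sin(yaw),0])
f=np.array([.4247,-.3686,.042]);print("seat",proj(c,[f+k*.7071*(v+[0,0,1]) for k in (0,.022,.08,.12,.18)]).round(1).tolist())
```

```text
t 10.38 pos [ 0.5488 -0.3756  0.1507] psi 1.5160 q6 -2.154 w 0.529 gf 0.0 F [-0.6387  0.3649 -0.529 ] tilt -0.9999999987097734
blob [247 134  33  19 187] [266.1 141.4] centroid plane [-0.0872  0.0742] min [-0.137   0.0098] max [-0.0176  0.1404]
125 ...........................................................................
126 ...........................................................................
127 ...........................................................................
128 ...........................................................................
129 ...........................................................................
130 ...........................................................................
131 ...........................................................................
132 ...............#...........................................................
133 ...........#...............................................................
134 ........................###................................................
135 ........................#####......................
[... 930 characters left out ...]
............................#####.....................
148 ................................................######.....................
149 ...............................................#######.....................
150 ..............................................#######......................
151 ..............................................#####........................
152 ................................................##.........................
153 ...........................................................................
154 ...........................................................................
seat [[273.5, 145.3], [269.3, 143.9], [258.0, 139.8], [249.8, 136.9], [236.9, 132.3]]
```

Request:
play_rows(steps=[0.004, 0, -0.003, 0, 0.0075, 0, -0.006, 0, 0.0075, 0, -0.006, 0])

```text
time: 10.8
tool_pos: [0.5412, -0.3754, 0.1574]
tcp_rot: [0.086, 3.14, -0.001]
wrist_force: [-0.5, 0.8, -0.2]
width: 0.532
grip_force: 0.0
```

Request:
play_rows(steps=[0, 0, 0, 0, 0, 0, 0, 0, 0, 0, 0, 0, 0, 0, 0, 0, 0, 0, 0, 0], jaw=255, grip_force=60)

```text
time: 11.42
tool_pos: [0.5414, -0.3752, 0.157]
tcp_rot: [0.086, 3.14, -0.0]
wrist_force: [0.5, -0.0, 3.2]
width: 0.2
grip_force: 58.6
```

Request:
play_rows(steps=[0.004, 0, -0.008, 0, 0.012, 0, -0.016, 0, 0.022, 0, -0.026, 0, 0.032, 0, -0.036, 0, 0.042, 0, -0.048, 0, 0.046, 0, -0.07, 0, 0.046, 0, -0.1, 0, 0.046, 0, -0.13, 0, 0.046, 0, -0.15, 0, 0.046, 0, -0.15, 0])

```text
time: 12.68
tool_pos: [0.496, -0.3734, 0.3094]
tcp_rot: [0.086, 3.137, -0.004]
wrist_force: [1.5, 0.4, -1.3]
width: 0.2
grip_force: 58.7
```

Run:
```python
from h import *
from workcell import bot
s,R,p=st()
c=bot.read_camera("scene")
p0=s["tool_pos"]+[0,0,.002];yaw=-.055
m=tamper(c,(230,70,310,130),p0,yaw)
for y in range(85,115): print(y,"".join("#" if k else "." for k in m[y,235:305]))
v=np.array([np.cos(yaw),np.sin(yaw),0])
for th in(40,45,50):
    th=np.radians(th);print(proj(c,[p0+(k-.165)*(np.cos(th)*v+np.sin(th)*np.array([0,0,1])) for k in (0,.022,.08,.18)]).round(1).tolist())
print(s["q"])
```

```text
t 12.68 pos [ 0.496  -0.3734  0.3094] psi 1.5159 q6 -2.201 w 0.200 gf 58.7 F [ 1.4708  0.3701 -1.2537] tilt -0.9999899144903908
blob [230  70  14  29 277] [234.9  86.8] centroid plane [0.0357 0.3396] min [0.0097 0.2925] max [0.0577 0.4025]
blob [253  90  35  24 316] [272.8 102.2] centroid plane [-0.0877  0.2253] min [-0.1401  0.1678] max [-0.0193  0.303 ]
85 ######................................................................
86 ######................................................................
87 ######..#.............................................................
88 ######..#.............................................................
89 #########.............................................................
90 #########.........#...................................................
91 #######.#.........###.................................................
92 #######...........#####...............................................
93 #######...........#######.............................................
94 ########..........#########...........................................
95
[... 1032 characters left out ...]
..........
109 .......................................#############..................
110 ......................................#############...................
111 .......................................############...................
112 .........................................########.....................
113 ............................................#.#.......................
114 ......................................................................
[[283.4, 102.8], [278.8, 101.3], [266.2, 97.0], [242.8, 89.1]]
[[281.2, 106.4], [276.9, 104.4], [265.1, 98.9], [243.0, 88.7]]
[[278.7, 109.9], [274.7, 107.4], [263.7, 100.8], [243.2, 88.4]]
[-0.6854  0.1281  1.653   0.      1.3561 -2.2013]
```

Request:
play_rows(steps=[0.006, 0.01, 0, 0.15, 0.012, 0.03, 0, 0.32, 0.018, 0.05, 0, 0.49, 0.024, 0.07, 0, 0.66, 0.03, 0.09, 0, 0.83, 0.036, 0.11, 0, 1.0, 0.036, 0.13, 0, 1.17, 0.036, 0.15, 0, 1.34, 0.036, 0.17, 0, 1.51, 0.036, 0.19, 0, 1.68])

```text
time: 13.98
tool_pos: [0.4687, -0.18, 0.3045]
tcp_rot: [-2.399, -2.023, 0.003]
wrist_force: [-0.2, -0.4, -1.4]
width: 0.201
grip_force: 58.6
```

```bash
python3 -c "
from h import *
go([.46,.0048,.30],-1.557)"
```

```text
t 13.97 pos [ 0.4687 -0.18    0.3045] psi -0.1695 q6 -0.246 w 0.201 gf 58.6 F [-0.2363 -0.3738 -1.3607] tilt -0.9999925540798331
shift [ 0.1807 -0.0397  0.0048] turn 1.3874966176426633
```

Request:
play_rows(steps=[0.02, -0.005, 0, 0.17, 0.045, -0.01, 0, 0.34, 0.07, -0.015, 0, 0.51, 0.095, -0.02, 0, 0.68, 0.12, -0.025, 0, 0.85, 0.145, -0.03, 0, 1.02, 0.165, -0.035, 0, 1.19, 0.18, -0.04, 0.005, 1.34, 0.18, -0.04, 0.005, 1.388, 0.18, -0.04, 0.005, 1.388])

```text
time: 15.22
tool_pos: [0.4586, 0.0034, 0.2998]
tcp_rot: [-3.141, -0.032, 0.006]
wrist_force: [-0.6, -0.5, -1.7]
width: 0.204
grip_force: 58.7
```

Run:
```python
from h import *
from workcell import bot
go([.525,.0057,.19],-1.557)
s,R,p=st()
c=bot.read_camera("scene");t=bot.read_camera("top")
import pickle;pickle.dump((c,t,s),open("c2.pkl","wb"))
p0=s["tool_pos"]+[0,0,.002];yaw=p-np.pi/2
v=np.array([np.cos(yaw),np.sin(yaw),0])
for k in (c,t):
  for th in(35,45,55):
    th=np.radians(th);print(proj(k,[p0+(q-.165)*(np.cos(th)*v+np.sin(th)*np.array([0,0,1])) for q in (0,.022,.08,.18)]).round(1).tolist())
for nm,k,(x0,y0,x1,y1) in (("s",c,(230,90,420,240)),("t",t,(280,150,360,260))):
    hsv=cv2.cvtColor(k["pixels"],cv2.COLOR_BGR2HSV).astype(int)
    m=np.zeros(hsv.shape[:2],bool);m[y0:y1,x0:x1]=1
    m&=(hsv[...,0]>=6)&(hsv[...,0]<=17)&(hsv[...,1]>130)&(hsv[...,2]>80)
    n,l,q,ce=cv2.connectedComponentsWithStats(m.astype(np.uint8))
    for i in range(1,n):
        if q[i,4]>10: print(nm,q[i],ce[i].round(1))
```

```text
t 15.22 pos [0.4586 0.0034 0.2998] psi -1.5507 q6 1.504 w 0.204 gf 58.7 F [-0.6068 -0.455  -1.7198] tilt -0.9999928413245001
shift [ 0.0669 -0.001   0.1095] turn 0.006258470754171963
t 15.22 pos [0.4586 0.0034 0.2998] psi -1.5507 q6 1.504 w 0.204 gf 58.7 F [-0.6068 -0.455  -1.7198] tilt -0.9999928413245001
[[295.0, 200.5], [300.1, 194.2], [313.4, 177.7], [336.8, 148.9]]
[[300.7, 202.4], [304.9, 196.0], [316.2, 178.9], [336.3, 148.6]]
[[307.1, 202.8], [310.5, 196.4], [319.5, 179.3], [335.7, 148.5]]
[[325.1, 168.9], [324.8, 173.7], [323.9, 186.8], [322.2, 211.7]]
[[324.6, 176.8], [324.4, 180.6], [323.6, 191.0], [322.2, 211.0]]
[[324.1, 185.4], [323.9, 188.1], [323.4, 195.6], [322.3, 210.1]]
s [230  91  14   8  51] [235.4  94.8]
s [324 161   8   9  26] [327.8 165.6]
s [317 171   9  11  26] [320.8 176.1]
s [297 182  21  26 142] [307.  196.7]
```

Request:
play_rows(steps=[0.015, -0.001, 0.02, 0.006, 0.03, -0.001, 0.045, 0.006, 0.045, -0.001, 0.07, 0.006, 0.06, -0.001, 0.095, 0.006, 0.066, -0.001, 0.11, 0.006, 0.066, -0.001, 0.125, 0.006, 0.066, -0.001, 0.138, 0.006, 0.066, -0.001, 0.144, 0.006, 0.066, -0.001, 0.144, 0.006])

```text
time: 16.45
tool_pos: [0.5253, 0.0054, 0.1576]
tcp_rot: [-3.141, -0.02, 0.001]
wrist_force: [-0.3, -1.0, -2.0]
width: 0.2
grip_force: 58.8
```

Run:
```python
from h import *
from workcell import bot
s,R,p=st()
c=bot.read_camera("scene");t=bot.read_camera("top")
import pickle;pickle.dump((c,t,s),open("c3.pkl","wb"))
a=c["pixels"][150:300,220:370];b=t["pixels"][130:250,265:385]
cv2.imwrite("pics/p8.png",np.hstack([cv2.resize(a,(400,400),interpolation=2),cv2.resize(b,(400,400),interpolation=2)]))
p0=s["tool_pos"]+[0,0,.002];yaw=p-np.pi/2
v=np.array([np.cos(yaw),np.sin(yaw),0])
for th in(35,45,55):
    th=np.radians(th);print((proj(c,[p0+(q-.165)*(np.cos(th)*v+np.sin(th)*np.array([0,0,1])) for q in (0,.022,.08,.18)])).round(1).tolist())
```

```text
t 16.45 pos [0.5253 0.0054 0.1576] psi -1.5579 q6 1.521 w 0.200 gf 58.8 F [-0.2987 -0.9978 -2.0017] tilt -0.999999882933827
[[279.2, 243.4], [283.9, 237.6], [296.4, 222.4], [318.3, 195.7]]
[[284.8, 244.4], [288.7, 238.7], [299.2, 223.1], [317.9, 195.5]]
[[291.1, 244.2], [294.2, 238.5], [302.4, 223.2], [317.3, 195.5]]
```

Request:
play_rows(steps=[-0.03, 0, -0.01, 0, -0.06, 0, -0.028, 0, -0.065, 0.03, -0.028, 0, -0.065, 0.06, -0.028, 0, -0.065, 0.09, -0.028, 0, -0.05, 0.09, -0.028, 0, -0.035, 0.09, -0.028, 0, -0.03, 0.09, -0.028, 0, -0.03, 0.09, -0.028, 0])

```text
time: 17.68
tool_pos: [0.4973, -0.0843, 0.1856]
tcp_rot: [-3.141, -0.022, 0.001]
wrist_force: [-0.9, -0.6, -1.4]
width: 0.199
grip_force: 59.0
```

Run:
```python
from h import *
from workcell import bot
s,R,p=st()
c=bot.read_camera("scene")
a=c["pixels"][130:330,200:400]
cv2.imwrite("pics/p8.png",np.hstack([cv2.resize(a,(600,600),interpolation=2)]))
p0=s["tool_pos"]+[0,0,.002];yaw=p-np.pi/2
v=np.array([np.cos(yaw),np.sin(yaw),0])
for th in(35,45,55):
    th=np.radians(th);print(((proj(c,[p0+(q-.165)*(np.cos(th)*v+np.sin(th)*np.array([0,0,1])) for q in (0,.022,.08,.18)])-[200,130])*3).round(1).tolist())
x0,y0,x1,y1=230,130,380,290
hsv=cv2.cvtColor(c["pixels"],cv2.COLOR_BGR2HSV).astype(int)
m=np.zeros(hsv.shape[:2],bool);m[y0:y1,x0:x1]=1
m&=(hsv[...,0]>=6)&(hsv[...,0]<=17)&(hsv[...,1]>130)&(hsv[...,2]>80)
n,l,q,ce=cv2.connectedComponentsWithStats(m.astype(np.uint8))
for i in range(1,n):
    if q[i,4]>10: print(q[i],ce[i].round(1),((ce[i]-[200,130])*3).round())
go([.5005,-.084,.185],p)
```

```text
t 17.68 pos [ 0.4973 -0.0843  0.1856] psi -1.5566 q6 1.339 w 0.199 gf 59.0 F [-0.9265 -0.6238 -1.4378] tilt -0.9999997589484293
[[206.8, 251.5], [220.5, 234.6], [257.0, 189.5], [320.7, 110.8]]
[[223.8, 256.1], [235.1, 238.8], [265.4, 192.4], [319.3, 110.2]]
[[242.8, 256.7], [251.5, 239.6], [275.1, 193.3], [317.6, 109.9]]
[289 177  13  21  50] [295.1 187.4] [285. 172.]
t 17.73 pos [ 0.4969 -0.0843  0.1855] psi -1.5568 q6 1.339 w 0.197 gf 59.0 F [ 0.227   0.2356 -1.7644] tilt -0.9999995713575709
shift [ 0.0037 -0.0003  0.0005] turn -0.00021189572059343575
```

View pics/p8.png

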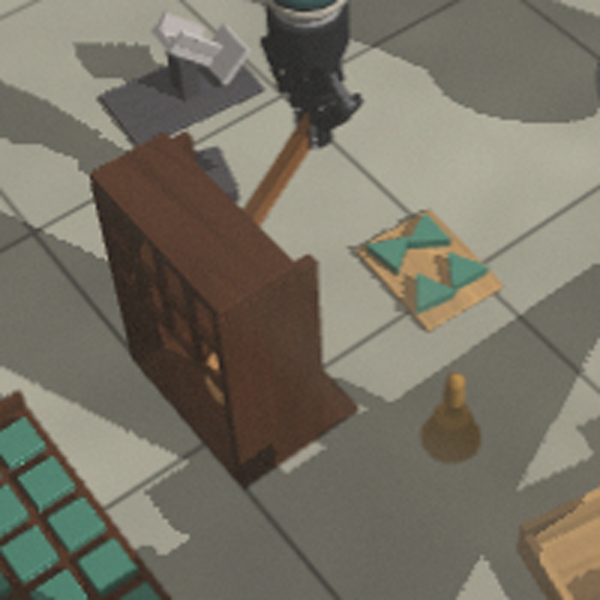

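The handle runs from (305,120) to (258,218) in the crop, at about 50° elevation, with the head hidden just in front of the right wall's edge. I'll press the head on that edge and swing the grip up in an arc to steepen the tamper.

Request:
play_rows(steps=[0.0035, 0, 0, 0, 0.01, 0, -0.008, 0, 0.0165, 0, -0.015, 0, 0.025, 0, -0.0235, 0, 0.0335, 0, -0.0315, 0, 0.043, 0, -0.039, 0, 0.0525, 0, -0.045, 0, 0.0615, 0, -0.05, 0, 0.0705, 0, -0.0547, 0, 0.0705, 0, -0.0547, 0])

```text
time: 18.98
tool_pos: [0.5685, -0.0842, 0.241]
tcp_rot: [3.141, 0.02, 0.002]
wrist_force: [-1.4, -0.3, -0.5]
width: 0.201
grip_force: 60.2
```

```bash
cat > ang.py <<'E'
from h import *
from workcell import bot
s,R,p=st()
c=bot.read_camera("scene")
p0=s["tool_pos"]+[0,0,.002];yaw=p-np.pi/2
v=np.array([np.cos(yaw),np.sin(yaw),0])
for th in(50,60,70,80,90):
    th=np.radians(th);print(((proj(c,[p0+(q-.165)*(np.cos(th)*v+np.sin(th)*np.array([0,0,1])) for q in (0,.08,.12,.18)]))).round(1).tolist())
hsv=cv2.cvtColor(c["pixels"],cv2.COLOR_BGR2HSV).astype(int)
m=(hsv[...,0]>=6)&(hsv[...,0]<=17)&(hsv[...,1]>125)&(hsv[...,2]>70)
u=proj(c,p0)[0].astype(int)
for y in range(u[1]-12,u[1]+62,2): print(y,u[0]-40,"".join("#" if k else "." for k in m[y,u[0]-40:u[0]+30]))
E
python3 ang.py
```

```text
t 18.98 pos [ 0.5685 -0.0842  0.241 ] psi -1.5579 q6 1.367 w 0.201 gf 60.2 F [-1.3671 -0.2851 -0.5266] tilt -0.999998884708041
[[256.1, 215.7], [268.6, 193.3], [275.1, 181.8], [285.1, 164.1]]
[[263.3, 215.2], [272.4, 193.3], [277.1, 181.8], [284.5, 164.1]]
[[270.9, 213.4], [276.4, 192.5], [279.2, 181.5], [283.7, 164.2]]
[[278.7, 210.5], [280.5, 191.0], [281.4, 180.7], [283.0, 164.4]]
[[286.3, 206.4], [284.6, 188.9], [283.7, 179.6], [282.2, 164.8]]
156 242 ......................................................................
158 242 ......................................................................
160 242 ......................................................................
162 242 ......................................................................
164 242 ......................................................................
166 242 ......................................................................
168 242 ......................................................................
170 242 ......................................................................
172 242 ........
[... 1574 characters left out ...]
....................................................................
214 242 ......................................................................
216 242 ......................................................................
218 242 ......................................................................
220 242 ......................................................................
222 242 ......................................................................
224 242 ......................................................................
226 242 ......................................................................
228 242 ......................................................................
```

Request:
play_rows(steps=[-0.03, 0, 0, 0, -0.065, 0, 0, 0, -0.068, -0.03, 0.01, 0, -0.068, -0.06, 0.03, 0, -0.068, -0.09, 0.041, 0, -0.04, -0.09, 0.041, 0, -0.01, -0.09, 0.041, 0, 0.02, -0.09, 0.041, 0, 0.02, -0.09, 0.041, 0])

```text
time: 20.15
tool_pos: [0.5893, 0.0062, 0.2001]
tcp_rot: [-3.141, -0.02, -0.007]
wrist_force: [-0.5, 0.8, -0.9]
width: 0.2
grip_force: 60.2
```

Run:
```python
from h import *
from workcell import bot
go([.6063,.0068,.1786],-1.557)
t=bot.read_camera("top");s=bot.read_state()
p0=s["tool_pos"]+[0,0,.002];v=np.array([-1,-.014,0])
for th in (70,75,80,90):
    th=np.radians(th);print(proj(t,[p0+(q-.165)*(np.cos(th)*v+np.sin(th)*np.array([0,0,1])) for q in (0,.022,.06)]).round(1).tolist())
print("pad",proj(t,[[.6557,.0077,.014],[.7007,.0077,.014],[.611,.0077,.014]]).round(1).tolist())
hsv=cv2.cvtColor(t["pixels"],cv2.COLOR_BGR2HSV)
for y in range(140,196,2): print(y," ".join("%2d/%3d"%(hsv[y,x,0],hsv[y,x,2]) for x in range(300,352,4)))
```

```text
t 20.15 pos [0.5893 0.0062 0.2001] psi -1.5580 q6 1.526 w 0.200 gf 60.2 F [-0.5041  0.8206 -0.9082] tilt -0.9999889275267306
shift [ 0.0169 -0.0004  0.0216] turn -0.0010274757454178385
[[325.5, 167.3], [325.4, 167.8], [325.3, 168.7]]
[[325.2, 171.6], [325.2, 171.6], [325.1, 171.5]]
[[324.9, 175.9], [324.9, 175.4], [324.9, 174.4]]
[[324.3, 184.5], [324.4, 182.9], [324.5, 180.0]]
pad [[325.4, 166.6], [326.5, 154.0], [324.4, 179.3]]
140 40/122 57/ 99 85/ 71 84/ 79 85/ 80 86/ 80 85/ 81 86/ 81 85/ 82 85/ 82 85/ 83 67/ 59 84/ 85
142 24/152 25/124 73/ 61 84/ 74 85/ 78 85/ 78 85/ 79 86/ 79 85/ 80 85/ 81 85/ 81 80/ 61 85/ 83
144 25/152 25/136 36/ 80 81/ 54 84/ 74 84/ 75 85/ 75 84/ 77 85/ 78 84/ 78 84/ 79 82/ 73 81/ 86
146 81/ 82 63/ 77 33/ 78 81/ 50 82/ 60 85/ 68 85/ 71 84/ 73 84/ 74 84/ 76 85/ 76 30/131 24/133
148 84/ 75 81/ 55 25/ 67 80/ 51 83/ 50 82/ 59 83/ 64 84/ 67 83/ 69 85/ 70 85/ 71 24/159 24/142
150 84/ 74 82/ 54 15/ 56 80/ 68 85/ 79 84/ 75 84/ 67 84/ 66 83/ 59 83/ 62 82/ 67 30/139 43/109
152 85/ 72 82/ 53 14/ 53 80/ 71 85/ 69 86/ 82 84/ 81 85/ 81 83/ 67 81/ 51 71/ 59 82/ 81 82/ 65
1
[... 1293 characters left out ...]
 14/ 69 12/ 74 40/ 75 81/ 60 73/ 60
182 82/ 54 85/ 83 85/ 76 83/ 67 82/ 63 83/ 60 81/ 61 82/ 63 82/ 66 53/ 63 73/ 64 83/ 66 72/ 62
184 80/ 52 84/ 86 86/ 78 83/ 70 84/ 64 81/ 61 83/ 60 81/ 62 82/ 66 83/ 69 83/ 72 84/ 69 64/ 59
186 80/ 50 85/ 86 84/ 78 84/ 75 85/ 71 84/ 67 82/ 62 83/ 62 83/ 65 83/ 68 84/ 71 83/ 73 64/ 71
188 79/ 50 84/ 78 84/ 77 84/ 75 85/ 71 85/ 68 82/ 63 81/ 60 83/ 63 83/ 66 84/ 85 84/ 77 46/ 95
190 83/ 57 83/ 80 65/ 98 35/109 35/109 63/ 87 80/ 66 82/ 59 82/ 57 81/ 64 83/ 77 84/ 80 37/109
192 78/ 74 32/131 23/153 30/122 30/117 24/135 30/111 67/ 73 78/ 57 81/ 58 84/ 78 84/ 82 34/118
194 30/128 74/ 91 30/129 85/ 72 86/ 67 27/133 56/ 88 28/103 64/ 68 81/ 55 84/ 81 84/ 85 30/127
```

Run:
```python
from h import *
import pickle
t=pickle.load(open("c0.pkl","rb"))["top"]
g=np.array([.5893,.0062,.2021])
for ph in (5,10,15,20):
    a=np.radians(ph);z=np.array([-np.sin(a),0,np.cos(a)]);x=np.array([np.cos(a),0,np.sin(a)])
    print(ph,proj(t,[g-.165*z-.028*x,g-.143*z-.028*x]).round(1).tolist())
```

```text
5 [[324.0, 188.0], [324.0, 187.1]]
10 [[324.4, 183.8], [324.3, 183.4]]
15 [[324.7, 179.5], [324.6, 179.6]]
20 [[325.1, 175.2], [325.0, 175.8]]
```

Request:
play_rows(steps=[0.008, 0, 0, 0, 0.016, 0, 0.003, 0, 0.017, 0, 0.01, 0, 0.017, 0, 0.016, 0, 0.017, 0, 0.02, 0, 0.017, 0, 0.02, 0, 0.017, 0, 0.02, 0])

```text
time: 21.08
tool_pos: [0.6032, 0.0064, 0.1795]
tcp_rot: [3.142, 0.02, 0.0]
wrist_force: [-0.0, 0.4, -0.3]
width: 0.205
grip_force: 60.4
```

```bash
cat > rim.py <<'E'
from h import *
from workcell import bot
go([.6063,.0068,.1786],-1.557)
t=bot.read_camera("top");s=bot.read_state()
hsv=cv2.cvtColor(t["pixels"],cv2.COLOR_BGR2HSV)
for y in range(150,190): print(y," ".join("%2d/%3d"%(hsv[y,x,0],hsv[y,x,2]) for x in range(310,344,3)))
g=s["tool_pos"]+[0,0,.002]
for ph in (5,10,15,20):
    a=np.radians(ph);z=np.array([-np.sin(a),0,np.cos(a)]);x=np.array([np.cos(a),0,np.sin(a)])
    print(ph,proj(t,[g-.165*z-.028*x,g-.143*z-.028*x]).round(1).tolist())
E
python3 rim.py
```

```text
t 21.07 pos [0.6032 0.0064 0.1795] psi -1.5580 q6 1.527 w 0.205 gf 60.4 F [-0.0316  0.3903 -0.317 ] tilt -0.999999983227199
shift [ 0.0031 -0.0004  0.0009] turn -0.0010142918782016785
150 15/ 52 85/ 78 85/ 69 85/ 66 85/ 70 82/ 79 85/ 72 84/ 65 81/ 50 80/ 50 75/ 53 80/ 72
151 13/ 53 83/ 79 83/ 70 83/ 67 84/ 64 82/ 60 83/ 57 81/ 52 81/ 49 83/ 51 68/ 50 83/ 70
152 14/ 53 78/ 76 85/ 69 82/ 68 84/ 63 83/ 58 82/ 54 81/ 51 80/ 50 81/ 51 50/ 51 83/ 72
153 13/ 54 71/ 76 85/ 69 83/ 68 83/ 64 83/ 59 82/ 56 80/ 50 81/ 50 78/ 51 30/ 53 83/ 73
154 13/ 54 51/ 92 85/ 69 85/ 66 83/ 64 84/ 60 83/ 54 78/ 50 83/ 49 81/ 50 23/ 57 82/ 74
155 15/ 54 39/ 98 85/ 72 84/ 67 83/ 64 85/ 59 82/ 54 80/ 50 83/ 50 81/ 52 19/ 61 84/ 76
156 17/ 60 30/ 91 84/ 78 85/ 67 84/ 62 83/ 59 82/ 54 83/ 50 81/ 50 78/ 56 19/ 59 85/ 76
157 30/ 73 30/ 76 81/ 91 83/ 68 82/ 63 83/ 60 82/ 54 78/ 50 80/ 51 73/ 64 21/ 46 85/ 75
158 40/ 84 50/ 58 57/110 85/ 71 84/ 64 83/ 59 82/ 54 81/ 50 81/ 53 47/ 72 30/ 45 85/ 76
159 50/ 80 75/ 48 38/114 84/ 80 83/ 65 85/ 60 80/ 56 81/ 52 80/ 59 34/ 68 45/ 51 84/ 76
160 40/ 67 60/ 46 30/ 90 72/ 98 83/ 
[... 2046 characters left out ...]
6 82/ 57 83/ 63 84/ 71 83/ 81
184 24/148 32/121 37/112 28/124 24/131 32/105 56/ 75 78/ 57 81/ 56 81/ 59 82/ 73 83/ 83
185 26/138 74/ 86 77/ 78 32/112 25/133 30/105 30/ 97 60/ 67 79/ 56 80/ 58 85/ 75 84/ 83
186 45/110 84/ 71 83/ 68 48/ 93 24/131 63/ 80 30/101 27/ 86 80/ 57 81/ 56 84/ 76 84/ 84
187 81/ 78 83/ 71 84/ 67 80/ 70 30/108 81/ 64 50/ 81 30/ 91 53/ 70 78/ 55 83/ 76 84/ 86
188 83/ 72 85/ 69 84/ 67 85/ 65 77/ 71 81/ 62 81/ 61 49/ 73 33/ 85 80/ 56 84/ 77 85/ 88
189 85/ 72 83/ 70 84/ 67 84/ 64 84/ 63 81/ 61 83/ 59 78/ 58 36/ 84 68/ 63 84/ 77 84/ 89
5 [[324.2, 185.4], [324.3, 184.4]]
10 [[324.6, 181.2], [324.6, 180.8]]
15 [[324.9, 177.0], [324.9, 177.1]]
20 [[325.3, 172.8], [325.2, 173.3]]
```

Request:
play_rows(steps=[0.002, 0, 0.0005, 0, 0.002, 0, 0.0015, 0, 0.002, 0, 0.0015, 0, 0.002, 0, 0.0015, 0])

```text
time: 21.62
tool_pos: [0.6056, 0.0064, 0.1786]
tcp_rot: [3.141, 0.02, 0.002]
wrist_force: [-0.5, -0.3, 2.0]
width: 0.199
grip_force: 60.6
```

```bash
python3 -c "
from h import *
st()"
```

```text
t 21.62 pos [0.6056 0.0064 0.1786] psi -1.5580 q6 1.527 w 0.199 gf 60.6 F [-0.497  -0.2743  2.0354] tilt -0.9999994518346398
```

Request:
play_rows(steps=[0, 0, 0, 0, 0, 0, 0, 0, 0, 0, 0, 0, 0, 0, 0, 0, 0, 0, 0, 0, 0, 0, 0, 0, 0, 0, 0, 0, 0, 0, 0, 0], jaw=0)

```text
time: 22.62
tool_pos: [0.6052, 0.0064, 0.178]
tcp_rot: [-3.142, -0.02, -0.0]
wrist_force: [-0.6, 0.8, 0.3]
width: 1.004
grip_force: 0.0
```

Request:
play_rows(steps=[-0.03, 0, 0, 0, -0.07, 0, 0, 0, -0.11, 0, 0, 0, -0.14, 0, -0.02, 0, -0.17, 0, -0.06, 0, -0.17, -0.06, -0.1, 0, -0.17, -0.12, -0.12, 0, -0.17, -0.18, -0.12, 0, -0.17, -0.24, -0.12, 0, -0.17, -0.3, -0.12, 0])

```text
time: 23.88
tool_pos: [0.4312, 0.3043, 0.2986]
tcp_rot: [-3.141, -0.02, -0.002]
wrist_force: [0.7, -0.1, 0.5]
width: 1.002
grip_force: 0.0
```

Run:
```python
from h import *
from workcell import bot
st()
t=bot.read_camera("top");c=bot.read_camera("scene")
cv2.imwrite("pics/end_top.png",t["pixels"]);cv2.imwrite("pics/end_scene.png",c["pixels"])
hsv=cv2.cvtColor(t["pixels"],cv2.COLOR_BGR2HSV).astype(int)
for y in range(140,192): print(y,"".join("A" if 78<h<95 else "p" if h>=16.5 and v>85 and s>90 else "T" if 12<=h<17 and v>88 and s>110 else "." for h,s,v in hsv[y,295:360]))
print("pad/foot,tip if upright at pad",proj(t,[[.656,.0075,.014],[.656,.0075,.036],[.656,.0075,.194],[.65,.0075,.036],[.65,.0075,.194]]).round(1).tolist())
```

```text
t 23.88 pos [0.4312 0.3043 0.2986] psi -1.5578 q6 2.125 w 1.002 gf 0.0 F [ 0.6687 -0.1183  0.4633] tilt -0.9999987802121704
140 .................................................................
141 .................................................................
142 .................................................................
143 .................................................................
144 .................................................................
145 .................................................................
146 .................................................................
147 .................................................................
148 .................................................................
149 .................................................................
150 .............................TTTTTT..............................
151 .............................TTTTTT..............................
152 .............................TTTTTT..............................
153 .............................TTTTTT...........................
[... 2075 characters left out ...]
............................
184 .................................................................
185 .................................................................
186 .................................................................
187 .................................................................
188 .................................................................
189 .................................................................
190 .................................................................
191 .................................................................
pad/foot,tip if upright at pad [[325.5, 166.5], [325.6, 164.7], [326.2, 150.1], [325.4, 166.5], [326.1, 152.0]]
```

```bash
python3 -c "
from workcell import bot
print(bot.finish_job())"
```

```text
the job is handed in; nothing more can be done
None
```

I handed the job in with the tamper standing upright, head down, on the cork pad. By the top camera it is about 8 mm off the pad's centre (limit 19 mm). The gripper is open and clear, and I never steered near the bell, anvil or tiles. The hand-in gave no verdict, so I can't confirm the result.

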